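Switch off the citrus juicer and work its stuck reamer off the spindle

ROBOT

A 6-joint arm with a two-finger parallel gripper is mounted at the origin on a cart in front of the work surface, level with it; the furniture and walls round the work are solid. World frame = base frame: x ahead of the robot, y to its left, z up, the work surface at z = 0. Lengths are in m, angles in rad, forces in N, time in s.
With the tool pointing down it reaches from about 0.375 to 0.9 m from the base axis. Payload 3.1 kg.
Tool frame: the origin (TCP) lies on the centre line of the jaws, within the pads' length; the fingertips stand 19 mm ahead of it and the grasp point (between the pads) is the TCP; z points along the fingers, y is the line along which they close (so a half turn about z gives the same grasp; the last joint's range is limited). The gripper opens to 85 mm and grips with 20 to 120 N. Pads are 22 mm wide; open, the fingers measure 114 mm over their backs; the gripper's body (76 mm by 85 mm) begins 54 mm behind the grasp point. The pads swing forward as they close: fully open they stand 13 mm farther back than shut.
Start: joints at [-1.333, 0.527, 1.433, -0, 1.181, -0.178], TCP at [0.253, -0.571, 0.25] pointing down, gripper open.
Joint ranges: [-3.08, 3.08], [-0.75, 2.2], [0.22, 2.44], [-1.43, 4.57], [0, 2.65], [-2.85, 2.85]. Speed limits (rad/s): [2.79, 2.79, 3.14, 3.14, 3.14, 3.14].

INTERFACE

Orientations are given as a unit quaternion [w, x, y, z].
In Python, from workcell import arm, read_camera gives the robot as it stands. The module is installed in compiled form; this text tells all that it offers.
- The arm moves only by the tool carry_out, never from a script. Its argument "deltas" is a list that holds one entry, the list of rows, each a list of 5 numbers: the shift along the tool's x, y, z in cm, then the turn about the tool's z in degrees, then the finger opening in cm, from 0 to 8.54. In form: [[[x, y, z, roll, claw], ...]]. A call has 1 to 20 rows; each row shifts and turns the commanded pose from where the row before left it, along the tool's axes as they then stand; what a row does not reach is not made up. A row lasts 1/10 s, in which the tool goes at most 50 mm and 8.59 degrees, less where a joint would pass 70% of its speed; a pose out of reach is approached as far as the arm can. A call is refused whole if a number of a shift passes 5 or a number of a turn 8.59, either way. A call with a gripper value outside its range is refused whole. The fingers move at their own pace and stop on an object; "force" is the grip in N (left out, the last holds). Time passes only in rows, so rows that do not move let the fingers close. It gives the time, the measured TCP pose, the force, the opening and the grip force at its end, in the units of the state.
- arm.read_state(): the state, without advancing time (a new reading comes with each control period).
- read_camera(name): name is "scene" or "top" or "wrist"; returns a dict with "image" (420x560x3 uint8, blue, green, red), "range_z" (420x560 float32, m along the optical axis (not along the pixel's ray), 0 where there is no reading), "camera_matrix" (3x3 intrinsics, pixels), "position" and "attitude" of the camera in the world. Camera axes: x right, y down, z forward; pixel columns grow to the right and rows downward; lengths in m; the calibration is good to about 2 mm. A picture is of the moment at which its call begins.
- arm.close_job(): hands the job in; it is judged then, once.
The state is a dict: "time": time; "q": joint angles; "qd": joint speeds; "tau": joint torques, N m; "tool_pos": TCP position; "tool_rot": TCP orientation; "ft_force": force on the tool from outside, world axes, zero at the start; "wrist_torque": the same for the moment, N m; "grip_width": finger opening in m; "grip_force": force on a finger pad.
Only numpy, scipy, OpenCV 4.12 (cv2) and the standard library are available. Lean on these libraries where they do the work, as an engineer would, in place of code of your own. Each camera call takes 0.05 s, during which the arm holds its last target. There are 200 camera calls.

TASK

Turn the juicer's selector to off (the long bar mark), and only then take the stuck reamer off its spindle: it is a tight friction fit on a light machine, so work it back and forth while pulling instead of dragging the juicer up with it. Stand the reamer upright in the steel tray, with the selector left at off, the juicer standing where it is and the other things undisturbed.

Things in the scene. Friction and masses are not known exactly. Their poses are not given: they have to be found in the camera images.
- juicer: white electric citrus juicer base, loose, 0.8 to 1.0 kg: housing 104 (its x) x 180 (its y) mm, housing top 55 mm above its feet. Origin: centre of its underside on the worktop, z up; its -x side is the front. Its vertical spindle stands at x 0, y +35 mm; the selector's axis at x 0, y -55 mm. A wall cabinet overhangs the back of the worktop: its front at world x 0.58, from 0.36 m up
- spindle_top (a point): top centre of the juicer's spindle, 21 mm across, 96 mm above the worktop, inside the reamer. Spring leaves in it grip the reamer: a straight pull needs more (over 14 N) than the juicer weighs (under 10.5 N) and lifts it; while the reamer turns on the spindle, drawing it up slowly takes only a few N (under 6 is safe). About 10 mm up it is free of the leaves, 30 mm up it clears the spindle
- reamer: white reamer, 60 mm across, 58 mm tall, about 90 g: the lowest 34 mm is an upright round drum (grip it there), above it a ribbed dome; bore underneath 24 mm wide, 34 mm deep. Origin: centre of its underside, z up. At the start it is home on the spindle, underside 66 mm above the worktop. It turns endlessly on the spindle against about 0.2 N m, in any yaw
- selector_grip (a point): point on the selector's axis, 85 mm above the worktop. The black selector has a round foot (37 mm across, its top 65 mm above the worktop) and on it an upright bar grip 42 mm long, 12 mm thick, topped 90 mm above the worktop. One end of the bar is a pointer with a white line
- selector (a joint): selector angle, rad: 0 = off, pointer towards the juicer's front (-x), at the long bar mark; grows counter-clockwise from above. Detents (0.05 N m) every 0.6 rad from -0.6 to 2.4; dots mark those that are not off. Bar direction in the world = juicer yaw + this angle. It starts between 1.1 and 2.4
- tray: square steel tray, loose, 0.6 kg, 140 x 140 mm outside, rim 14 mm (17 mm with its bead), floor 4 mm above the worktop, inside 132 x 132 mm. Origin: centre of its underside, z up
- salt_shaker: salt shaker, 44 mm across, 90 mm tall, a bystander; origin at the centre of its underside
- mug: blue-green mug, 81 mm across, 94 mm tall, a bystander; origin near the centre of its underside
- tin: round food tin, 75 mm across, 58 mm tall, a bystander; origin at the centre of its underside
- teaspoon: teaspoon, 137 mm long, lying flat, a bystander; origin near its middle
Things that resemble listed ones, but are neither listed nor needed, are in the scene too. What is shaped like the reamer but orange or yellow is not meant.

How it is judged:
On the way, in this order (a step that is already met when the one before it is completed fails the run):
1. the selector rests at off (within 0.15 rad) while the reamer is still home on the spindle (value of joint selector between -0.15 and 0.15 rad and z of reamer in the frame of juicer below 0.072 m), for 0.3 s.
2. the reamer is drawn clear of the spindle (30 mm up) (z of reamer in the frame of juicer above 0.098 m), for 0.1 s.
At the end, for the whole second after the job is handed in: the reamer stands upright (within 0.1 rad), at rest, on the floor of the tray (inside its rim, underside within 4 mm of the floor); the selector is at off within 0.15 rad; the juicer stands flat on the worktop within 40 mm of where it was (x of reamer in the frame of tray between -0.045 and 0.045 m and y of reamer in the frame of tray between -0.045 and 0.045 m and z of reamer in the frame of tray below 0.008 m and angle between reamer's own z axis and vertical below 0.1 rad and linear speed of reamer below 0.02 m/s and value of joint selector between -0.15 and 0.15 rad and distance of juicer from where it was at the start of the episode below 0.04 m and angle between juicer's own z axis and vertical below 0.03 rad and height (world z) of juicer below 0.004 m); the robot touches nothing.
It fails at once if the juicer is lifted (underside 6 mm up) or tilted by 0.08 rad (height (world z) of juicer above 0.006 m or angle between juicer's own z axis and vertical above 0.08 rad).
It fails at once if the reamer is drawn up (8 mm) while the selector is not at off (0.25 rad) (z of reamer in the frame of juicer above 0.074 m and (value of joint selector above 0.25 rad or value of joint selector below -0.25 rad)).
It fails at once if a bystander (shaker, mug, tin, teaspoon) is moved by more than 40 mm (distance of any of salt_shaker, mug, tin, teaspoon from where it was at the start of the episode above 0.04 m).
It also fails if it takes over 72 s, if anything falls off the work surface, if the arm or the gripper's body presses on something with over 40 N, if the wrist force passes 120 N, or if a joint passes its speed limit or range.

## Working session

There is one attempt and no reset: what is moved stays moved. The work goes in short steps, Python scripts to look and compute and a tool call to move; the robot and the scene stay as the last step left them, time stands still between calls to the robot, and variables do not carry over. Pictures are saved under pics/ and viewed, at most 10 in all, crops included, and the job is handed in when it is done.

Besides the shell and the picture viewer there is one more tool, called after "Request:" by a JSON object that holds its "op" and its "data", one argument or row to a line. carry_out: Moves the arm, as the interface text tells. Its arguments: {"type":"object","properties":{"deltas":{"type":"array","items":{"type":"array","items":{"type":"array","items":{"type":"number"}}}},"force":{"type":"number"}},"required":["deltas"]}

```bash
mkdir -p pics
cat > h.py <<'E'
import numpy as np, cv2
from workcell import arm, read_camera
from scipy.spatial.transform import Rotation as R
def rot(a):
    a=np.array(a,float)
    return a if a.shape==(3,3) else R.from_quat(a[[1,2,3,0]]).as_matrix()
def cloud(c):
    K=np.array(c["camera_matrix"]);z=c["range_z"];v,u=np.mgrid[:z.shape[0],:z.shape[1]]
    p=np.stack([(u-K[0,2])/K[0,0]*z,(v-K[1,2])/K[1,1]*z,z],-1)
    return p@rot(c["attitude"]).T+np.array(c["position"])
def ray(c,uv,h):
    K=np.array(c["camera_matrix"]);d=rot(c["attitude"])@np.array([(uv[0]-K[0,2])/K[0,0],(uv[1]-K[1,2])/K[1,1],1])
    p=np.array(c["position"]);return p+d*(h-p[2])/d[2]
E
python3 - <<'E'
from h import *
s=arm.read_state();print(s)
for n in("scene","top"):
    c=read_camera(n);cv2.imwrite(f"pics/{n}0.png",c["image"]);np.savez(f"{n}0.npz",**c);print(n,c["position"],c["attitude"],c["camera_matrix"])
E
```

```text
{'time': 0.0, 'q': array([-1.33247497e+00,  5.28498734e-01,  1.43389229e+00,  1.71353750e-05,
        1.18139578e+00, -1.78508436e-01]), 'qd': array([-0.00106986,  0.00024472, -0.00082681, -0.00193055,  0.00084533,
        0.00022598]), 'tau': array([-1.60783533e-03, -4.42356598e+01, -1.78025025e+01, -1.62680817e-04,
        8.61409237e-03, -9.91284878e-06]), 'tool_pos': array([ 0.25290553, -0.57081335,  0.24931675]), 'tool_rot': array([-1.09682023e-03,  9.78360203e-01,  2.06906041e-01, -2.48855377e-05]), 'ft_force': array([-0.42639707, -0.00530015, -0.53898598]), 'wrist_torque': array([0.03787743, 0.00439272, 0.03538087]), 'grip_force': 0.0, 'grip_width': 0.08522856678696593}
scene [0.10415376 0.53066805 0.88665826] [ 0.11943326 -0.36508827  0.87038025 -0.30803324] [[379.08394703   0.         277.58025035]
 [  0.         379.08394703 205.85821338]
 [  0.           0.           1.        ]]
top [-0.3904735   0.01609572  1.26882046] [-0.23614321  0.69803479 -0.63673614  0.22704824] [[480.76819905   0.         271.85912214]
 [  0.         480.76819905 198.7969027 ]
 [  0.           0.           1.        ]]
```

View pics/top0.png

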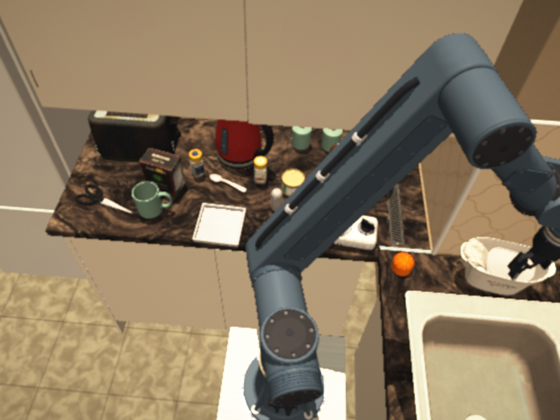

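View pics/scene0.png

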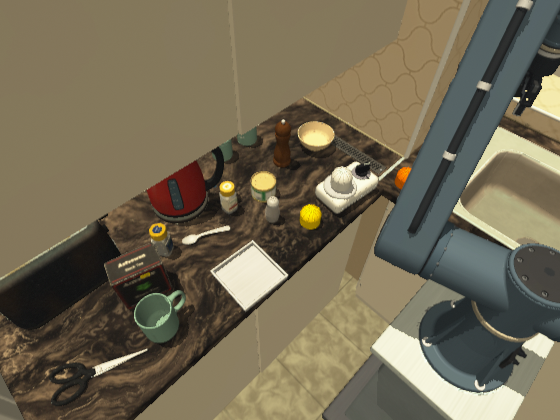

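The scene picture shows the white juicer at about (347,185), its reamer at (342,178), the black selector at (363,171), the tray at (250,275), the yellow decoy at (311,216) and the shaker at (273,209). The arm hides the juicer in the top view.

Run:
```python
from h import *
c=dict(np.load("scene0.npz"));P=cloud(c);im=c["image"]
for n,(u,v) in dict(reamer=(342,173),sel=(363,168),jfront=(347,203),lemon=(311,213),shaker=(273,205),tray=(250,275),mug=(158,318),tin=(263,180),bowl=(316,135),mill=(283,128),jar=(228,190),orange=(404,178)).items(): print(n,P[v,u].round(3),im[v,u])
hsv=cv2.cvtColor(im,cv2.COLOR_BGR2HSV)
w=((hsv[...,1]<60)&(hsv[...,2]>120)).astype(np.uint8)
n,l,st,ce=cv2.connectedComponentsWithStats(w)
for uv,lo,hi in(((250,275),.0,.02),((335,196),.045,.062),((342,173),.07,.14)):
    m=(l==l[uv[1],uv[0]])&(P[...,2]>lo)&(P[...,2]<hi)
    q=P[m];r=cv2.minAreaRect((q[:,:2]*1000).astype(np.float32));print(uv,m.sum(),r,np.median(q[:,2]),q.max(0))
cv2.imwrite("pics/crop.png",cv2.resize(im[140:230,290:420],None,fx=6,fy=6,interpolation=cv2.INTER_CUBIC))
```

```text
reamer [ 0.486 -0.12   0.122] [188 224 222]
sel [ 0.476 -0.216  0.08 ] [18 17 17]
jfront [ 0.442 -0.109  0.038] [116 143 151]
lemon [0.483 0.004 0.054] [  0 231 246]
shaker [0.562 0.074 0.079] [137 165 174]
tray [0.48  0.237 0.004] [212 234 240]
mug [0.546 0.472 0.008] [ 79 102  84]
tin [0.666 0.014 0.053] [121 221 245]
bowl [ 0.716 -0.285  0.017] [168 244 251]
mill [0.104 0.531 0.887] [24 57 99]
jar [0.675 0.136 0.098] [ 69 217 249]
orange [ 0.38  -0.305  0.045] [  0 121 247]
(250, 275) 2780 ((482.370361328125, 238.59414672851562), (144.34532165527344, 144.45582580566406), 86.7911605834961) 0.005518262819615372 [0.55790677 0.31330783 0.01999068]
(335, 196) 886 ((484.08734130859375, -160.40565490722656), (174.32957458496094, 100.18485260009766), 83.981201171875) 0.05644891992515194 [ 0.53980453 -0.0715926   0.06198562]
(342, 173) 414 ((480.14288330078125, -152.17041015625), (109.35565948486328, 52.60922622680664), 76.35198211669922) 0.10876706883440518 [ 0.5161425  -0.09849003  0.12960528]
```

View pics/crop.png

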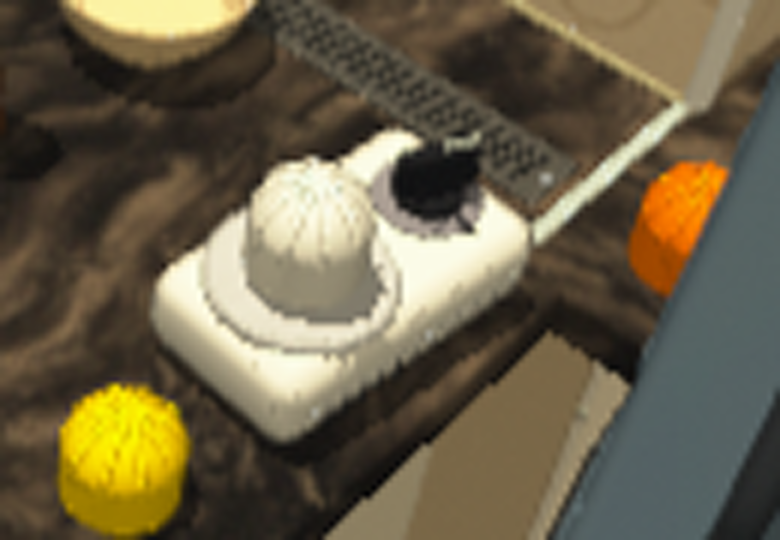

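The crop shows the juicer from its front-left, with the reamer at (310,240) and the selector at (435,185). The selector's white mark points to the upper right, so it isn't at off. I'm moving above it to look with the wrist camera.

Request:
{"op": "carry_out", "data": {
  "deltas": [
    [[2.25,-1.6,0,0,8.5],[2.25,-1.6,0,0,8.5],[2.25,-1.6,0,0,8.5],[2.25,-1.6,0,0,8.5],[2.25,-1.6,0,0,8.5],[2.25,-1.6,0,0,8.5],[2.25,-1.6,0,0,8.5],[2.25,-1.6,0,0,8.5],[2.25,-1.6,0,0,8.5],[2.25,-1.6,0,0,8.5],[2.25,-1.6,0,0,8.5],[2.25,-1.6,0,0,8.5],[2.25,-1.6,0,0,8.5],[2.25,-1.6,0,0,8.5],[2.25,-1.6,0,0,8.5],[2.25,-1.6,0,0,8.5],[0,0,0,0,8.5],[0,0,0,0,8.5]]
  ]
}}

```text
time: 1.9
tool_pos: [0.4785, -0.1912, 0.25]
tool_rot: [-0.0, 0.978, 0.208, -0.0]
ft_force: [0.3, -1.0, -0.4]
grip_width: 0.0853
grip_force: 0.0
```

Run:
```python
from h import *
c=read_camera("wrist");cv2.imwrite("pics/w1.png",c["image"]);np.savez("w1.npz",**c)
s=arm.read_state();print(s["time"],s["tool_pos"],s["tool_rot"],s["q"],c["position"])
```

```text
1.95 [ 0.47831573 -0.19187134  0.25009542] [ 3.07756501e-05  9.78317061e-01  2.07112566e-01 -3.36452621e-04] [-5.98279249e-01  3.81117725e-01  1.70464009e+00 -6.07125522e-04
  1.05625595e+00  5.55570746e-01] [ 0.54760863 -0.16061289  0.37413562]
```

View pics/w1.png

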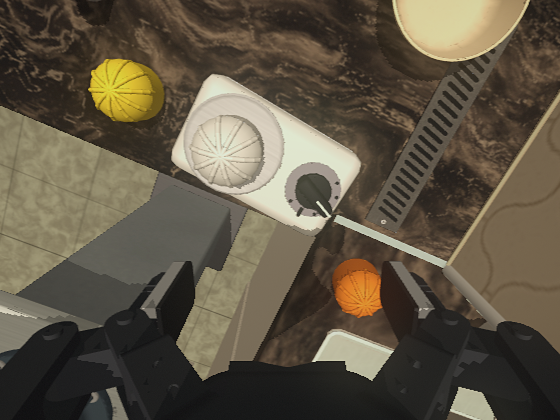

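The wrist view shows the juicer's top at (175-360, 75-235), the reamer at (227,150) and the selector centred near (313,190). Its pointer line runs to (330,215) and the long off mark is at (302,212).

Run:
```python
from h import *
c=dict(np.load("w1.npz"));P=cloud(c);im=c["image"];hsv=cv2.cvtColor(im,cv2.COLOR_BGR2HSV)
roi=np.zeros(im.shape[:2],bool);roi[60:250,160:375]=1
z=P[...,2]
m=roi&(z>.048)&(z<.06);q=P[m];print("housing",cv2.minAreaRect((q[:,:2]*1000).astype(np.float32)),np.median(q[:,2]))
m=roi&(z>.1);q=P[m];(o,r)=cv2.minEnclosingCircle((q[:,:2]*1000).astype(np.float32));print("reamer>0.1",o,r,q[:,2].max())
m=roi&(z>.080)&(hsv[...,2]<90)&(np.arange(560)[None]>270);q=P[m];print("bar",m.sum(),cv2.minAreaRect((q[:,:2]*1000).astype(np.float32)),np.median(q[:,2]))
m=roi&(z>.080)&(hsv[...,2]>130)&(np.arange(560)[None]>270);q=P[m];print("line",m.sum(),q.mean(0),cv2.minAreaRect((q[:,:2]*1000).astype(np.float32)))
for n,(u,v,h) in dict(off=(302,212,.056),ptip=(334,216,.09)).items(): print(n,ray(c,(u,v),h),P[v,u])
# two-view heights by ray crossing: selector line/ reamer centre in scene vs wrist
def tri(c1,p1,c2,p2):
    A=[];b=[]
    for c_,p in((c1,p1),(c2,p2)):
        o=np.array(c_["position"]);d=ray(c_,p,0)-o;d/=np.linalg.norm(d);M=np.eye(3)-np.outer(d,d);A.append(M);b.append(M@o)
    return np.linalg.lstsq(np.vstack(A),np.hstack(b),rcond=None)[0]
s=dict(np.load("scene0.npz"))
print("reamer apex 2view",tri(c,(220,150),s,(342,166.5)))
```

```text
housing ((486.4532165527344, -163.73007202148438), (174.7515106201172, 99.31312561035156), 84.08145904541016) 0.05566766524860134
reamer>0.1 (506.815185546875, -136.821533203125) 47.224365234375 0.37413561550968527
bar 567 ((503.5597229003906, -193.43972778320312), (107.89110565185547, 20.763792037963867), 47.5882453918457) 0.09001044171608441
line 93 [ 0.50475484 -0.20118734  0.20667501] ((506.6002197265625, -196.88905334472656), (109.25460815429688, 7.3510284423828125), 45.34526443481445)
off [ 0.45430844 -0.21922193  0.056     ] [ 0.45462058 -0.21902585  0.05706432]
ptip [ 0.47286448 -0.24200539  0.09      ] [ 0.44759686 -0.26952051 -0.00605339]
reamer apex 2view [ 0.49614636 -0.12900719  0.1337043 ]
```

Run:
```python
from h import *
c=dict(np.load("w1.npz"));P=cloud(c);im=c["image"];hsv=cv2.cvtColor(im,cv2.COLOR_BGR2HSV)
roi=np.zeros(im.shape[:2],bool);roi[60:250,160:375]=1
z=P[...,2]
m=roi&(z>.1)&(z<.2);q=P[m];(o,r)=cv2.minEnclosingCircle((q[:,:2]*1000).astype(np.float32));print("reamer",o,r,q[:,2].max())
R_=roi&(z>.080)&(z<.1)&(np.arange(560)[None]>285)
q=P[R_];print("bar",cv2.minAreaRect((q[:,:2]*1000).astype(np.float32)),np.median(q[:,2]))
q=P[R_&(hsv[...,2]>110)];print("line",len(q),q.mean(0),q.min(0),q.max(0))
```

```text
reamer (490.3105163574219, -129.20651245117188) 30.259136199951172 0.12777861828619405
bar ((480.370849609375, -218.761962890625), (43.15103530883789, 12.188826560974121), 62.95847702026367) 0.09006889759786871
line 69 [ 0.47511902 -0.22913242  0.09092274] [ 0.46740306 -0.23787515  0.08817016] [ 0.48021711 -0.22006035  0.09261857]
```

Request:
{"op": "carry_out", "data": {
  "deltas": [
    [[-0.44,1.26,0,0,5],[-0.44,1.26,0,0,5],[0,0,0,-7.8,5],[0,0,0,-7.8,5],[0,0,0,-7.8,5],[0,0,0,-7.8,5],[0,0,0,-7.8,5],[0,0,2,0,5],[0,0,2,0,5],[0,0,2,0,5],[0,0,2,0,5],[0,0,2,0,5],[0,0,2,0,5],[0,0,2,0,5],[0,0,1,0,5],[0,0,0.6,0,5],[0,0,0.5,0,5],[0,0,0,0,5],[0,0,0,0,5]]
  ],
  "force": 25
}}

```text
time: 3.85
tool_pos: [0.4811, -0.2186, 0.0898]
tool_rot: [0.001, 0.853, 0.522, 0.0]
ft_force: [1.0, -1.1, -0.0]
grip_width: 0.0499
grip_force: 0.0
```

Run:
```python
from h import *
s=arm.read_state();M=rot(s["tool_rot"]);print(s["tool_pos"],np.degrees(np.arctan2(M[1,0],M[0,0])),M[2,2],s["ft_force"])
c=read_camera("wrist");cv2.imwrite("pics/w2.png",c["image"])
```

```text
[ 0.48108824 -0.21855401  0.0898462 ] 62.88224097165893 -0.9999993401634502 [ 1.02766878 -1.10594888 -0.00949136]
```

View pics/w2.png

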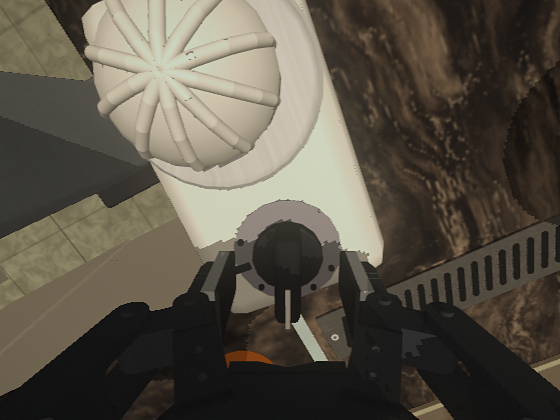

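The bar stands between the open jaws at about (288,280), with its pointer at the bottom and the off mark at (242,267). I'm closing on it and turning it clockwise by 69°.

Request:
{"op": "carry_out", "data": {
  "deltas": [
    [[0,0,0,0,0.6],[0,0,0,0,0.6],[0,0,0,0,0.6],[0,0,0,0,0.6],[0,0,0,0,0.6],[0,0,0,0,0.6],[0,0,0,7.7,0.6],[0,0,0,7.7,0.6],[0,0,0,7.7,0.6],[0,0,0,7.7,0.6],[0,0,0,7.7,0.6],[0,0,0,7.7,0.6],[0,0,0,7.7,0.6],[0,0,0,7.7,0.6],[0,0,0,7.4,0.6],[0,0,0,0,0.6],[0,0,0,0,0.6]]
  ],
  "force": 25
}}

```text
time: 5.6
tool_pos: [0.4811, -0.2185, 0.0898]
tool_rot: [0.0, 0.999, -0.053, 0.0]
ft_force: [0.6, 0.1, 5.5]
grip_width: 0.0111
grip_force: 31.3
```

Run:
```python
from h import *
s=arm.read_state();M=rot(s["tool_rot"]);print(s["tool_pos"],np.degrees(np.arctan2(M[1,0],M[0,0])),s["ft_force"],s["wrist_torque"],s["grip_width"],s["q"])
```

```text
[ 0.48110442 -0.21848204  0.08978373] -6.133116522134607 [0.55537302 0.06741441 5.51204677] [ 0.14463881 -0.06257276 -0.04987044] 0.011101145643062218 [-6.37979316e-01  6.49470219e-01  1.80383788e+00  1.48733232e-04
  6.87194365e-01  1.03974540e+00]
```

Request:
{"op": "carry_out", "data": {
  "deltas": [
    [[0,0,0,0,5],[0,0,0,0,5],[0,0,0,0,5],[0,0,0,0,5],[0,0,-1,0,5],[0,0,-2,0,5],[0,0,-2,0,7],[-1,0,-2,0,7.8],[-2,-0.5,-2,0,7.8],[-2,-1,-2,0,7.8],[-2,-1,-2,0,7.8],[0,0,0,0,7.8],[0,0,0,0,7.8]]
  ]
}}

```text
time: 6.9
tool_pos: [0.4143, -0.1862, 0.2202]
tool_rot: [0.001, 0.999, -0.053, 0.001]
ft_force: [0.2, 0.1, 0.1]
grip_width: 0.078
grip_force: 0.0
```

Run:
```python
from h import *
c=read_camera("wrist");cv2.imwrite("pics/w3.png",c["image"]);np.savez("w3.npz",**c)
s=arm.read_state();M=rot(s["tool_rot"]);print(s["tool_pos"],np.degrees(np.arctan2(M[1,0],M[0,0])),s["grip_width"])
P=cloud(c);z=P[...,2];hsv=cv2.cvtColor(c["image"],cv2.COLOR_BGR2HSV)
def near(xy,r): return np.hypot(P[...,0]-xy[0],P[...,1]-xy[1])<r
m=near((.486,-.164),.13)&(z>.048)&(z<.06);q=P[m];print("housing",cv2.minAreaRect((q[:,:2]*1000).astype(np.float32)))
m=near((.49,-.129),.05)&(z>.075)&(z<.2);q=P[m];print("reamer",cv2.minEnclosingCircle((q[:,:2]*1000).astype(np.float32)),q[:,2].max())
m=near((.48,-.218),.035)&(z>.08)&(z<.1);q=P[m];print("bar",cv2.minAreaRect((q[:,:2]*1000).astype(np.float32)))
```

```text
[ 0.41448605 -0.18646159  0.21964067] -6.122094947492968 0.0780809841250354
housing ((486.27099609375, -163.90402221679688), (174.66390991210938, 98.51582336425781), 83.88554382324219)
reamer ((489.83660888671875, -129.97146606445312), 30.510272979736328) 0.12801852378149572
bar ((480.1156921386719, -218.4242706298828), (12.215810775756836, 42.62116241455078), 84.14094543457031)
```

View pics/w3.png

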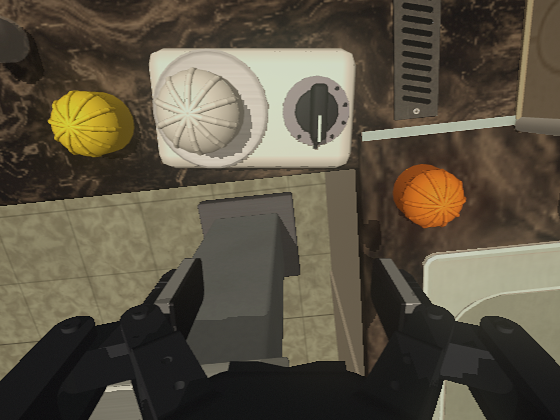

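The selector now points at the long off mark: the white line runs to (319,145) and the bar measures parallel to the housing's front direction. The juicer hasn't moved, so I'm going to the reamer.

Request:
{"op": "carry_out", "data": {
  "deltas": [
    [[2.3,-2.17,0,0,7.8],[2.3,-2.17,0,0,7.8],[2.3,-2.16,0,0,7.8],[0,0,2,0,7.8],[0,0,2,0,7.8],[0,0,2,0,7.8],[0,0,2,0,7.8],[0,0,2,0,7.8],[0,0,1.5,0,7.8],[0,0,1,0,7.8],[0,0,0.8,0,7.8],[0,0,0,0,7.8],[0,0,0,0,7.8]]
  ]
}}

```text
time: 8.25
tool_pos: [0.4897, -0.1288, 0.0863]
tool_rot: [0.0, 0.999, -0.053, 0.0]
ft_force: [1.6, 0.1, -0.2]
grip_width: 0.0778
grip_force: 0.0
```

Run:
```python
from h import *
s=arm.read_state();print(s["tool_pos"],s["ft_force"],s["q"],s["grip_width"])
```

```text
[ 0.48966015 -0.12881284  0.08633584] [ 1.56756141  0.12617234 -0.15456397] [-4.78265142e-01  6.39264696e-01  1.86046222e+00  1.00288762e-05
  6.41566690e-01  1.19934923e+00] 0.07779419138005231
```

Request:
{"op": "carry_out", "data": {
  "deltas": [
    [[0,0,0,0,5.6],[0,0,0,0,5.6],[0,0,0,0,5.6],[0,0,0,0,5.6],[0,0,0,0,5.6],[0,0,0,-8,5.6],[0,0,0,-8,5.6],[0,0,-0.03,-8,5.6],[0,0,-0.03,-8,5.6],[0,0,-0.03,-8,5.6],[0,0,-0.03,-8,5.6]]
  ],
  "force": 45
}}

```text
time: 9.35
tool_pos: [0.49, -0.1292, 0.0875]
tool_rot: [0.001, 0.933, 0.36, 0.001]
ft_force: [0.5, -1.0, -3.0]
grip_width: 0.0579
grip_force: 48.8
```

Run:
```python
from h import *
s=arm.read_state();print(s["tool_pos"],s["ft_force"],s["wrist_torque"],s["q"],s["grip_width"],s["grip_force"])
```

```text
[ 0.49001428 -0.12917925  0.08754868] [ 0.45729654 -0.96065669 -2.96051128] [-0.17747568 -0.12770673 -0.18914939] [-4.78585750e-01  6.36937918e-01  1.86002315e+00 -1.27017383e-05
  6.42567155e-01  3.56359764e-01] 0.05794891565045932 48.78295867345912
```

Request:
{"op": "carry_out", "data": {
  "deltas": [
    [[0,0,-0.04,-8,5.6],[0,0,-0.04,-8,5.6],[0,0,-0.04,-8,5.6],[0,0,-0.04,-8,5.6],[0,0,-0.04,-8,5.6],[0,0,-0.04,-8,5.6],[0,0,-0.04,-8,5.6],[0,0,0,-8,5.6],[0,0,0,8,5.6],[0,0,0,8,5.6],[0,0,-0.03,8,5.6],[0,0,-0.04,8,5.6],[0,0,-0.04,8,5.6],[0,0,-0.04,8,5.6],[0,0,-0.04,8,5.6],[0,0,-0.04,8,5.6]]
  ]
}}

```text
time: 10.95
tool_pos: [0.4892, -0.1287, 0.0922]
tool_rot: [-0.0, 0.935, 0.355, -0.0]
ft_force: [0.4, -1.3, -4.9]
grip_width: 0.0573
grip_force: 49.3
```

Run:
```python
from h import *
s=arm.read_state();print(s["tool_pos"],s["ft_force"],s["wrist_torque"],s["q"][5])
c=read_camera("scene");np.savez("s1.npz",**c);P=cloud(c);z=P[...,2]
def near(xy,r): return np.hypot(P[...,0]-xy[0],P[...,1]-xy[1])<r
m=near((.486,-.164),.13)&(z>.048)&(z<.06);q=P[m];print("housing",len(q),cv2.minAreaRect((q[:,:2]*1000).astype(np.float32)),np.median(q[:,2]))
```

```text
[ 0.48921608 -0.12865598  0.09219013] [ 0.44881655 -1.32626212 -4.91605924] [-0.17957703 -0.23556713  0.12114053] 0.3669021822159097
housing 537 ((486.5694274902344, -157.48001098632812), (167.47120666503906, 100.55237579345703), 83.80174255371094) 0.05605199322122323
```

Request:
{"op": "carry_out", "data": {
  "deltas": [
    [[0,0,-0.03,8,5.6],[0,0,-0.03,8,5.6],[0,0,-0.03,8,5.6],[0,0,-0.03,8,5.6],[0,0,-0.03,8,5.6],[0,0,-0.03,8,5.6],[0,0,-0.03,8,5.6],[0,0,-0.03,8,5.6],[0,0,0,8,5.6],[0,0,0,-8,5.6],[0,0,0,-8,5.6],[0,0,-0.03,-8,5.6],[0,0,-0.03,-8,5.6],[0,0,-0.03,-8,5.6],[0,0,-0.03,-8,5.6],[0,0,-0.03,-8,5.6],[0,0,-0.03,-8,5.6],[0,0,-0.03,-8,5.6],[0,0,-0.03,-8,5.6]]
  ]
}}

```text
time: 12.9
tool_pos: [0.4895, -0.1288, 0.0973]
tool_rot: [0.0, 0.905, 0.425, 0.0]
ft_force: [0.4, -0.9, -1.5]
grip_width: 0.0581
grip_force: 49.5
```

Request:
{"op": "carry_out", "data": {
  "deltas": [
    [[0,0,-0.03,-8,5.6],[0,0,-0.03,-8,5.6],[0,0,-0.03,-8,5.6],[0,0,-0.03,-8,5.6],[0,0,-0.03,-8,5.6],[0,0,-0.03,-8,5.6],[0,0,-0.03,-8,5.6],[0,0,-0.03,-8,5.6],[0,0,-0.03,-8,5.6],[0,0,-0.03,-8,5.6]]
  ]
}}

```text
time: 13.9
tool_pos: [0.4892, -0.1285, 0.1004]
tool_rot: [-0.0, 0.42, 0.908, 0.0]
ft_force: [-0.7, -0.1, -1.0]
grip_width: 0.0577
grip_force: 49.7
```

Run:
```python
from h import *
s=arm.read_state();M=rot(s["tool_rot"]);print(s["tool_pos"],s["ft_force"],s["wrist_torque"],s["q"][5],np.degrees(np.arctan2(M[1,0],M[0,0])))
c=read_camera("scene");np.savez("s1.npz",**c);P=cloud(c);z=P[...,2]
def near(xy,r): return np.hypot(P[...,0]-xy[0],P[...,1]-xy[1])<r
m=near((.486,-.164),.13)&(z>.048)&(z<.06);q=P[m];print("housing",len(q),cv2.minAreaRect((q[:,:2]*1000).astype(np.float32)),np.median(q[:,2]))
cv2.imwrite("pics/s1.png",cv2.resize(c["image"][120:260,270:420],None,fx=4,fy=4))
```

```text
[ 0.48923846 -0.12854358  0.1004373 ] [-0.73398114 -0.08830997 -0.99776152] [-0.0389602   0.00779135  0.00365133] -1.1825459171493489 130.34863673768936
housing 500 ((486.0345153808594, -146.34982299804688), (144.28041076660156, 98.52404022216797), 82.72251892089844) 0.055887567966568796
```

View pics/s1.png

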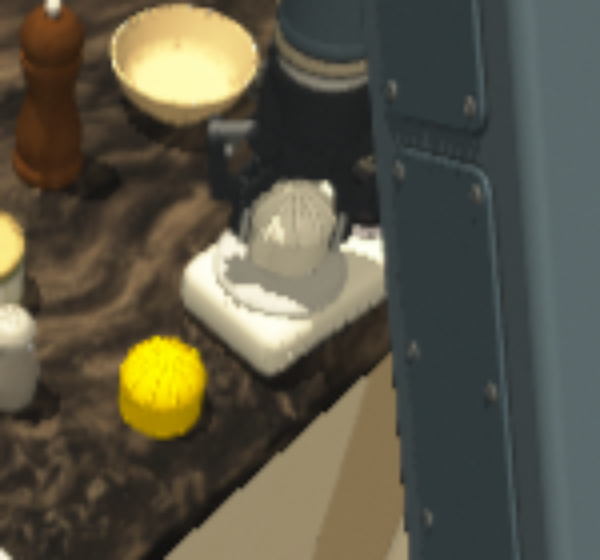

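The torque has gone to zero and only the reamer's weight is left, so it is free of the leaves. The picture shows the juicer flat, with the reamer raised between the jaws at (295,230). I'm lifting it clear and carrying it toward the tray.

Request:
{"op": "carry_out", "data": {
  "deltas": [
    [[0,0,-0.5,0,5.6],[0,0,-0.5,0,5.6],[0,0,-1,0,5.6],[0,0,-1,0,5.6],[0,0,-1,0,5.6],[0,0,-1,0,5.6],[0,0,-1,0,5.6],[0,0,-1,0,5.6],[0,0,-1,0,5.6],[0,0,-1,0,5.6],[0,0,0,0,5.6],[0,0,0,0,5.6]]
  ]
}}

```text
time: 15.15
tool_pos: [0.4893, -0.1286, 0.1906]
tool_rot: [0.0, 0.424, 0.906, 0.0]
ft_force: [-0.3, 0.1, -2.3]
grip_width: 0.0578
grip_force: 49.6
```

Request:
{"op": "carry_out", "data": {
  "deltas": [
    [[1.79,1.43,0,0,5.6],[1.79,1.43,0,0,5.6],[1.79,1.43,0,0,5.6],[1.79,1.43,0,0,5.6],[1.79,1.43,0,0,5.6],[1.79,1.43,0,0,5.6],[1.79,1.43,0,0,5.6],[1.79,1.43,0,0,5.6],[1.79,1.43,0,0,5.6],[1.79,1.43,0,0,5.6],[0,0,0,8,5.6],[0,0,0,8,5.6],[0,0,0,8,5.6],[0,0,0,8,5.6],[0,0,0,8,5.6],[0,0,0,0,5.6],[0,0,0,0,5.6]]
  ]
}}

```text
time: 16.85
tool_pos: [0.484, 0.1004, 0.19]
tool_rot: [-0.0, 0.707, 0.707, -0.0]
ft_force: [-0.3, 0.4, -1.6]
grip_width: 0.0576
grip_force: 49.7
```

Run:
```python
from h import *
c=read_camera("wrist");cv2.imwrite("pics/w4.png",c["image"]);np.savez("w4.npz",**c)
s=arm.read_state();M=rot(s["tool_rot"]);print(s["tool_pos"],np.degrees(np.arctan2(M[1,0],M[0,0])),s["ft_force"],s["grip_width"],s["q"][5])
for cc in(c,read_camera("scene")):
    P=cloud(cc);z=P[...,2];hsv=cv2.cvtColor(cc["image"],cv2.COLOR_BGR2HSV)
    w=(hsv[...,1]<60)&(hsv[...,2]>110)&(np.hypot(P[...,0]-.482,P[...,1]-.239)<.12)&(z>-.005)&(z<.03)
    n,l,st,_=cv2.connectedComponentsWithStats(w.astype(np.uint8));w=l==1+st[1:,4].argmax()
    q=P[w];print("tray",len(q),cv2.minAreaRect((q[:,:2]*1000).astype(np.float32)),np.median(q[:,2]),np.percentile(q[:,2],[2,98]))
```

```text
[0.48405623 0.10038145 0.19006388] 90.01557164634995 [ 0.6314878  0.2959189 -0.5422565] 0.057700403696328055 -0.022280188883544234
tray 19063 ((482.3185119628906, 215.10939025878906), (96.71350860595703, 148.17501831054688), 87.45414733886719) 0.00472610736592427 [0.00297422 0.01799784]
tray 2881 ((481.6589050292969, 238.10040283203125), (145.0338592529297, 142.84742736816406), 87.00593566894531) 0.005542091024051787 [0.00171049 0.01923257]
```

View pics/w4.png

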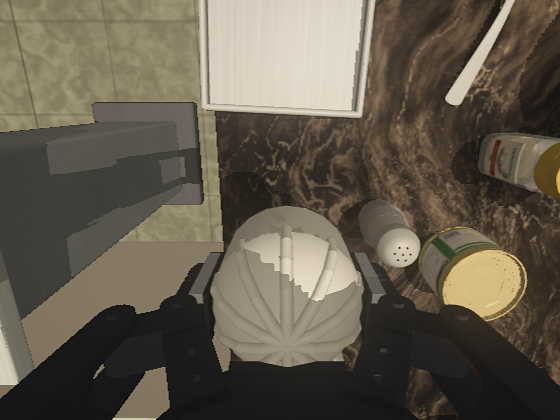

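The tray's near edge is at row 110, columns 205-360, and the reamer is held upright with the shaker and tin clear. Both views put the tray centre at (0.482, 0.238) and its floor at about 5 mm.

Request:
{"op": "carry_out", "data": {
  "deltas": [
    [[2.3,0,0,0,5.6],[2.3,0,0,0,5.6],[2.3,-0.1,0,0,5.6],[2.3,-0.1,0,0,5.6],[2.3,0,0,0,5.6],[2.25,0,0,0,5.6],[0,0,2,0,5.6],[0,0,2,0,5.6],[0,0,2,0,5.6],[0,0,2,0,5.6],[0,0,2,0,5.6],[0,0,2,0,5.6],[0,0,2,0,5.6],[0,0,1,0,5.6],[0,0,0.5,0,5.6],[0,0,0.4,0,5.6],[0,0,0.2,0,5.6],[0,0,0,0,5.6],[0,0,0,0,5.6]]
  ]
}}

```text
time: 18.85
tool_pos: [0.483, 0.238, 0.03]
tool_rot: [0.0, 0.708, 0.706, 0.0]
ft_force: [0.5, -0.0, -1.5]
grip_width: 0.0578
grip_force: 49.7
```

Request:
{"op": "carry_out", "data": {
  "deltas": [
    [[0,0,0.1,0,5.6],[0,0,0.1,0,5.6],[0,0,0.1,0,5.6],[0,0,0,0,5.6],[0,0,0,0,5.6]]
  ]
}}

```text
time: 19.35
tool_pos: [0.4826, 0.2379, 0.0264]
tool_rot: [-0.0, 0.708, 0.706, -0.0]
ft_force: [-1.1, -0.1, -0.5]
grip_width: 0.0579
grip_force: 49.7
```

Request:
{"op": "carry_out", "data": {
  "deltas": [
    [[0,0,0.06,0,5.6],[0,0,0.06,0,5.6],[0,0,0,0,5.6],[0,0,0,0,5.6]]
  ]
}}

```text
time: 19.75
tool_pos: [0.4826, 0.2379, 0.0252]
tool_rot: [-0.0, 0.708, 0.706, 0.0]
ft_force: [0.0, -0.4, -1.4]
grip_width: 0.0577
grip_force: 49.7
```

Request:
{"op": "carry_out", "data": {
  "deltas": [
    [[0,0,0.05,0,5.6],[0,0,0.05,0,5.6],[0,0,0,0,5.6],[0,0,0,0,5.6]]
  ]
}}

```text
time: 20.15
tool_pos: [0.4826, 0.2379, 0.0251]
tool_rot: [0.0, 0.708, 0.706, 0.0]
ft_force: [-1.4, -0.8, 5.3]
grip_width: 0.0574
grip_force: 50.6
```

Contact: the force reads 5 N upward. I'm releasing the reamer and backing off straight up.

Request:
{"op": "carry_out", "data": {
  "deltas": [
    [[0,0,0,0,6.2],[0,0,0,0,6.6],[0,0,0,0,7.4],[0,0,0,0,7.4],[0,0,0,0,7.4],[0,0,-0.5,0,7.4],[0,0,-1,0,7.4],[0,0,-2,0,7.4],[0,0,-2,0,7.4],[0,0,-2,0,7.4],[0,0,-3,0,7.4],[0,0,-3,0,7.4],[-3,0,-2,0,7.4],[-3,0,0,0,7.4],[-3,0,0,0,7.4],[0,0,0,0,7.4],[0,0,0,0,7.4]]
  ]
}}

```text
time: 21.85
tool_pos: [0.4825, 0.1475, 0.18]
tool_rot: [0.0, 0.708, 0.706, 0.0]
ft_force: [0.2, 0.2, -0.2]
grip_width: 0.0738
grip_force: 0.0
```

Run:
```python
from h import *
s=arm.read_state();print(s["tool_pos"],s["ft_force"])
c=read_camera("wrist");cv2.imwrite("pics/w5.png",c["image"]);d=read_camera("scene");cv2.imwrite("pics/s5.png",d["image"])
for n,cc in(("wrist",c),("scene",d)):
    P=cloud(cc);z=P[...,2]
    near=lambda xy,r: np.hypot(P[...,0]-xy[0],P[...,1]-xy[1])<r
    for k,m in dict(reamer=near((.482,.238),.06)&(z>.03)&(z<.08),housing=near((.486,-.164),.13)&(z>.048)&(z<.06),bar=near((.48,-.218),.035)&(z>.08)&(z<.1)).items():
        q=P[m]
        if len(q)>20: print(n,k,len(q),cv2.minAreaRect((q[:,:2]*1000).astype(np.float32)),q[:,2].max(),np.median(q[:,2]))
```

```text
[0.48247237 0.14751985 0.17996359] [ 0.21317213  0.24825755 -0.21600419]
wrist reamer 4991 ((481.60150146484375, 238.45596313476562), (59.03705596923828, 59.2255744934082), 65.43311309814453) 0.06572961509237088 0.05559854793790986
scene reamer 442 ((480.89739990234375, 239.02072143554688), (58.06612777709961, 56.22283172607422), 48.19462966918945) 0.06697473124079323 0.0533157013207648
scene housing 883 ((486.0460510253906, -161.37725830078125), (176.97409057617188, 100.45198822021484), 85.74555206298828) 0.059999546879443644 0.05610927505637753
scene bar 73 ((480.00750732421875, -216.9937286376953), (12.654922485351562, 43.07500457763672), 84.16062927246094) 0.09582925561841915 0.08926277247097136
```

View pics/s5.png

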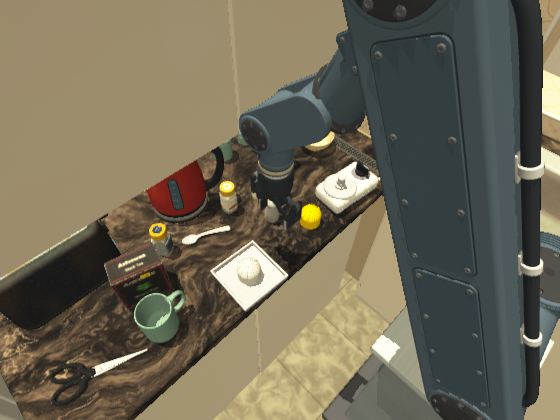

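The picture shows the reamer upright in the middle of the tray at (250,268) and the juicer in place with a bare spindle. The selector still measures at off, the bystanders are unmoved and the gripper is clear.

```bash
python3 -c "
from workcell import arm
print(arm.close_job())"
```

```text
the job is handed in; nothing more can be done
None
```

The job is handed in (the interface returned no verdict): the selector was turned to off first, the reamer was then twisted off its spindle and now stands upright in the middle of the tray, and the juicer and bystanders look undisturbed in the last camera check.

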